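Third hand: hold the specimen vice against the sprung stop of the stage plate

ROBOT

A 6-joint arm with a two-finger parallel gripper is mounted at the origin on the work surface. World frame = base frame: x ahead of the robot, y to its left, z up, the work surface at z = 0. Lengths are in mm, angles in rad, forces in N, time in s.
With the tool pointing down it reaches from about 300 to 950 mm from the base axis. Payload 3.1 kg.
Tool frame: the origin (TCP) lies at the centre of the arm's flange, where the gripper is bolted on; the fingertips stand 173 mm ahead of it and the grasp point (between the pads) lies 155 mm ahead of it; z points along the fingers, y is the line along which they close (so a half turn about z gives the same grasp; the last joint's range is limited). The gripper opens to 85 mm and grips with 20 to 120 N. Pads are 22 mm wide; open, the fingers measure 114 mm over their backs; the gripper's body (76 mm by 85 mm) begins 54 mm behind the grasp point. The pads swing forward as they close: fully open they stand 13 mm farther back than shut.
Start: joints at [1.113, 0.308, 1.634, -0, 1.2, -0.07], TCP at [236.372, 578.586, 404.672] pointing down, gripper open.
Joint ranges: [-3.06, 3.06], [-0.79, 1.96], [0.05, 2.63], [-1.19, 4.34], [0.05, 2.64], [-2.94, 2.94]. Speed limits (rad/s): [2.79, 2.79, 3.14, 3.14, 3.14, 3.14].

INTERFACE

Orientations are given as a rotation vector (axis times angle).
In Python, from cell import bot, optics gives the robot as it stands. The module is installed in compiled form; this text tells all that it offers.
- The arm moves only by the shell command python3 -m inch 'ROWS'. ROWS is JSON, a list of rows, each an object with "linear": the shift along the tool's x, y, z in units of 50 mm (1.0 is 50 mm), a list of three; "twist": the turn, a rotation vector about the tool's x, y, z in degrees, a list of three; "fingers": the opening, from 0 (shut) to 1 (fully open). In form: [{"linear": [x, y, z], "twist": [rx, ry, rz], "fingers": fingers}, ...]. A call has exactly 10 rows; each row shifts and turns the commanded pose from where the row before left it, along the tool's axes as they then stand; what a row does not reach is not made up. A row lasts 1/8 s, in which the tool goes at most 62.5 mm and 10.7 degrees, less where a joint would pass 70% of its speed; a pose out of reach is approached as far as the arm can. A call is refused whole if a number of a shift passes 1 or a number of a turn 10.7, either way. A call with a gripper value outside its range is refused whole. The fingers move at their own pace and stop on an object; the grip force is fixed at half the most. Time passes only in rows, so rows that do not move let the fingers close, or fill a call up. It gives the time, the measured TCP pose, the force, the opening and the grip force at its end, in the units of the state.
- bot.state(): the state, without advancing time (a new reading comes with each control period).
- optics.snapshot(name): name is "scene" or "top" or "wrist"; returns a dict with "pixels" (480x640x3 uint8, blue, green, red), "z_map" (480x640 float32, mm along the optical axis (not along the pixel's ray), 0 where there is no reading), "mtx" (3x3 intrinsics, pixels), "rvec" (rotation vector, rad) and "tvec" (3), from world to camera coordinates, as OpenCV has them; the wrist camera has in their place "mount" (4x4, takes a point from camera to tool coordinates, whose origin is the TCP and whose axes are the flange's). Camera axes: x right, y down, z forward; pixel columns grow to the right and rows downward; lengths in mm; the calibration is good to about 2 mm. A picture is of the moment at which its call begins: read the wrist's pose just before it.
- bot.hand_in(): hands the job in; it is judged then, once.
The state is a dict: "time": time; "joint_positions": joint angles; "qd": joint speeds; "tau": joint torques, N m; "ee_pos": TCP position; "ee_rot": TCP orientation; "contact_force": force on the tool from outside, world axes, zero at the start; "ft_torque": the same for the moment, N m; "finger_gap": opening from 0.0 (shut) to 1.0 (fully open); "grasp_force": force on a finger pad.
Only numpy, scipy, OpenCV 4.12 (cv2) and the standard library are available. Lean on these libraries where they do the work, as an engineer would, in place of code of your own. Each camera call takes 0.05 s, during which the arm holds its last target. There are 200 camera calls.

TASK

A colleague is about to screw the little specimen vice down on the dark microscope stage plate and needs a third hand. Lift the vice off the desk, set it flat on the plate with its screw knob pointing away from the sprung stop, and press its plain end squarely against the middle of the stop's pad with a steady push of about 10 N, which drives the pad a little over half-way in (about 8 of its 15 mm), never all the way. Keep the push steady for about two seconds and finish while still holding the vice there: do not let go, and leave everything else where it is.

Things in the scene. Friction and masses are not known exactly. Their poses are not given: they have to be found in the camera images.
- stage: Dark steel stage plate fixed on the desk, 220 (x) x 110 (y) x 12 mm thick; origin under its centre at desk height, z up. At its +x end stands a fixed block 24 x 90 mm, 42 mm above the desk, near face at x = +86 mm; the sprung stop is in front of it. The plate is free to -x of the stop. Pushing the stop in is along the plate's +x, roughly away from the robot.
- stop (a joint): How far the stop's steel pad is pushed in along the stage plate's +x, in m: 0 free, 0.015 fully in. Light spring of 1200 N/m without preload (0.0083 m at 10 N). It springs back when released.
- stop_face (a point): Centre of the front face (facing the plate's -x) of the stop's steel pad, moving with it; at rest at x = +60, y = 0, z = +24 mm in the plate's frame. Pad 70 mm wide (y), 10 mm thick, from 14 to 34 mm above the desk, on rods that slide into the block; when free a 16 mm gap shows between pad and block.
- vice_grip (a point): Loose bare aluminium vice, 0.3 to 0.5 kg: centre of its thick fixed jaw, 25.5 mm above its underside. +x to its plain end, -x to its screw knob, z up. Base flange 60 wide (y), 12 high, from 54 mm behind to 30 mm ahead (the plain end) of this point. The jaw is 32 (x) x 40 mm (y), flat top 51 mm above the underside: grip it across the 40 mm. Behind it: thin moving jaw, end block, screw.
- vice_knob (a point): Centre of the vice's steel screw knob, 20 mm diameter, 14 mm long, 75 mm behind the grip point in the vice's -x and 30 mm above its underside.
- vice_front (a point): Middle of the lower edge of the vice's plain end, at its underside, 30 mm ahead of the grip point in x; the vice's axes.
- stub_center (a point): Stub holder, to be left alone: the same metal and flange as the vice (84 x 60 x 12 mm) but with a round pillar and a disc 44 mm across on it, 45 mm high; point at its centre, half-way up.
- objective: Objective lens standing on the desk, steel, 34 mm across, 52 mm high; origin under its centre. Leave alone.
Not all that is in view belongs to the job. Leave any orange look-alike of the part that bears vice_grip alone.

How it is judged (in metres and radians):
On the way:
1. the vice, flat on the plate and the right way round, is pressed against the middle of the pad with a steady push in the band for 1.5 s (z of vice_grip in the frame of stage between 0.034 and 0.0405 m and y of vice_grip in the frame of stage between -0.01 and 0.01 m and angle between the x axis of vice_grip and the x axis of stage, either way round below 0.1 rad and angle between vice_grip's own z axis and vertical below 0.06 rad and x of vice_knob in the frame of stage below 0 m and value of joint stop between 0.005 and 0.0117 m and contact force between vice and stop between 5 and 15 N and (contact force between vice and the fingers above 1 N or contact force between vice and the arm above 1 N)), for 1.5 s.
At the end, for the whole second after the job is handed in: The vice lies flat on the stage plate (within 3.5 mm of its height, tilt under 0.06 rad), knob away from the stop, within 10 mm of the plate's centre line and 0.1 rad of its direction, at rest, still held by the robot, and pushes the stop in by 5 to 11.7 mm (5 to 15 N between vice and pad) (all of step 1 and linear speed of vice below 0.01 m/s); the arm keeps its last pose, push and grip.
It fails at once if the stop is driven to the end of its travel (value of joint stop above 0.0143 m).
It fails at once if another loose thing is disturbed (moved over 30 mm) (distance of any of stub_center, objective, screw_tin, screwdriver, slide_box, mouse from where it was at the start of the episode above 0.03 m).
It also fails if it takes over 51 s, if anything falls off the work surface, if the arm or the gripper's body presses on something with over 40 N, if the wrist force passes 120 N, or if a joint passes its speed limit or range.

## Working session

There is one attempt and no reset: what is moved stays moved. The work goes in short steps, Python scripts to look and compute and a shell command to move; the robot and the scene stay as the last step left them, time stands still between calls to the robot, and variables do not carry over. Pictures are saved under pics/ and viewed, at most 10 in all, crops included, and the job is handed in when it is done.

```bash
mkdir -p pics
python3 - <<'E'
from cell import bot, optics
import cv2, numpy as np, pickle
s=bot.state(); print(s)
for n in("scene","top"):
    d=optics.snapshot(n); cv2.imwrite(f"pics/{n}0.png",d["pixels"]); pickle.dump(d,open(f"{n}0.pkl","wb"))
    print(n,d["mtx"].tolist(),d["rvec"],d["tvec"],(d["z_map"]>0).mean())
E
```

```text
{'time': 0.0, 'joint_positions': array([ 1.11326435e+00,  3.08997162e-01,  1.63519460e+00,  4.20529336e-06,
        1.19968379e+00, -6.97017156e-02]), 'qd': array([-0.00073782,  0.00068046,  0.00132864,  0.00048208,  0.00086366,
        0.000543  ]), 'tau': array([-3.90326732e-04, -4.15255558e+01, -2.76662779e+01,  2.78784671e-05,
        1.02739650e-02,  2.78981327e-05]), 'ee_pos': array([236.20066912, 578.18998774, 403.44766332]), 'ee_rot': array([-0.60527818, -3.08212098,  0.00345982]), 'contact_force': array([-0.50121261, -0.74448912,  0.52685502]), 'ft_torque': array([-0.01340904,  0.01019384,  0.00934948]), 'grasp_force': 0.0, 'finger_gap': 1.0018095558724536}
scene [[442.0964011931812, 0.0, 326.0707898726572], [0.0, 442.0964011931812, 232.33509812111473], [0.0, 0.0, 1.0]] [ 1.69277698  1.59800689 -0.85112259] [-147.93105343 -247.8235111  1442.5524596 ] 0.9958626302083333
top [[488.794289162898, 0.0, 317.2370546345831], [0.0, 488.794289162898, 237.30169316554208], [0.0, 0.0, 1.0]] [ 2.11987296 -2.13815707  0.18125264] [142.93225012 499.80290031 924.99413533] 0.9958561197916667
```

View pics/top0.png

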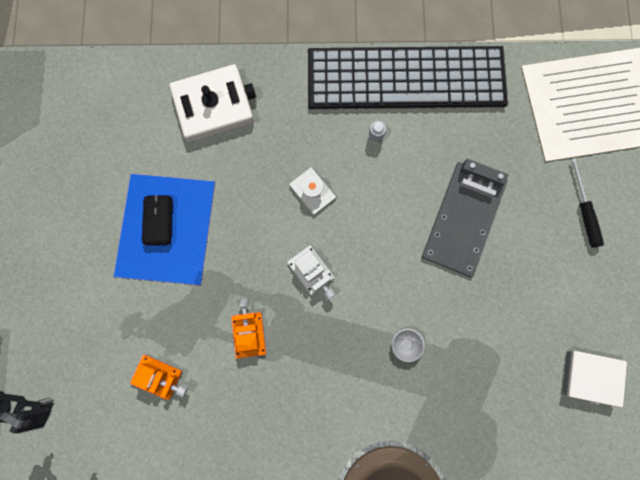

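View pics/scene0.png

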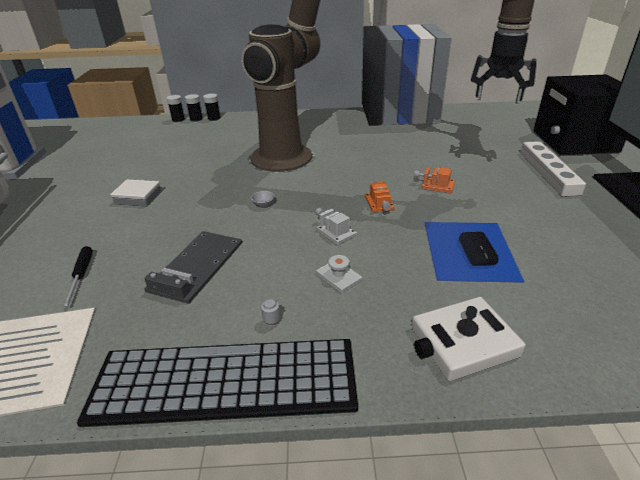

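The top view shows four candidates:
- Bare aluminium vice at (311,271), knob at (330,294).
- Orange look-alikes at (249,334) and (157,378).
- Stub holder with a round disc at (313,190).

The bare aluminium one with jaws and a knob fits. The stage is at about (465,218), with its stop at (480,183).

```bash
cat > h.py <<'E'
import cv2, numpy as np
def cloud(d):
    "world xyz (mm) per pixel for a fixed camera"
    R=cv2.Rodrigues(d["rvec"])[0]; v,u=np.mgrid[:480,:640]; z=d["z_map"]; K=d["mtx"]
    c=np.dstack([(u-K[0,2])/K[0,0]*z,(v-K[1,2])/K[1,1]*z,z])
    return (c-d["tvec"].ravel())@R
def ray(d,uv,h):
    "world point where the pixel's ray meets z=h"
    R=cv2.Rodrigues(d["rvec"])[0]; o=-R.T@d["tvec"].ravel()
    r=R.T@np.linalg.inv(d["mtx"])@[*uv,1]; return o+r*(h-o[2])/r[2]
E
python3 - <<'E'
import pickle,cv2,numpy as np
from h import *
d=pickle.load(open("top0.pkl","rb")); P=cloud(d); im=d["pixels"]
print("desk z",np.median(P[...,2]))
def rect(m,name,h):
    c=max(cv2.findContours(m.astype(np.uint8),0,1)[0],key=cv2.contourArea)
    q=np.array([ray(d,p[0],h)[:2] for p in c],np.float32); r=cv2.minAreaRect(q); print(name,r,np.round(cv2.boxPoints(r)).tolist())
roi=np.zeros((480,640),bool); roi[150:285,415:515]=1
hsv=cv2.cvtColor(im,cv2.COLOR_BGR2HSV); 
rect(roi&(hsv[...,2]<95)&(P[...,2]>6)&(P[...,2]<60),"stage",12)
rect(roi&(P[...,2]>37),"block",42)
vr=np.zeros_like(roi); vr[240:305,280:345]=1
rect(vr&(P[...,2]>5),"vice all",12)
rect(vr&(P[...,2]>45),"jaw",51)
print(np.percentile(P[...,2][vr],[50,95,99]))
a=cv2.resize(im[235:310,275:355],None,fx=5,fy=5,interpolation=2); b=cv2.resize(im[150:285,415:515],None,fx=3.5,fy=3.5,interpolation=2)
b=cv2.resize(b,(350,375)); cv2.imwrite("pics/crop.png",np.hstack([a,b]))
E
```

```text
desk z 0.6429239134629441
stage ((616.0818481445312, -198.8778076171875), (100.05516815185547, 79.9085922241211), 66.57878875732422) [[560.0, -229.0], [633.0, -261.0], [673.0, -169.0], [599.0, -137.0]]
block ((633.6304321289062, -203.6293487548828), (90.0304946899414, 26.248960494995117), 66.9800033569336) [[604.0, -240.0], [628.0, -250.0], [663.0, -167.0], [639.0, -157.0]]
vice all ((429.5975341796875, 145.0159912109375), (112.68498229980469, 59.834808349609375), 36.1357307434082) [[366.0, 136.0], [402.0, 88.0], [493.0, 154.0], [457.0, 202.0]]
jaw ((443.7157287597656, 155.20803833007812), (47.014076232910156, 39.442962646484375), 36.43475341796875) [[413.0, 157.0], [437.0, 125.0], [474.0, 153.0], [451.0, 185.0]]
[ 1.47126377 51.28578164 53.82290828]
```

View pics/crop.png

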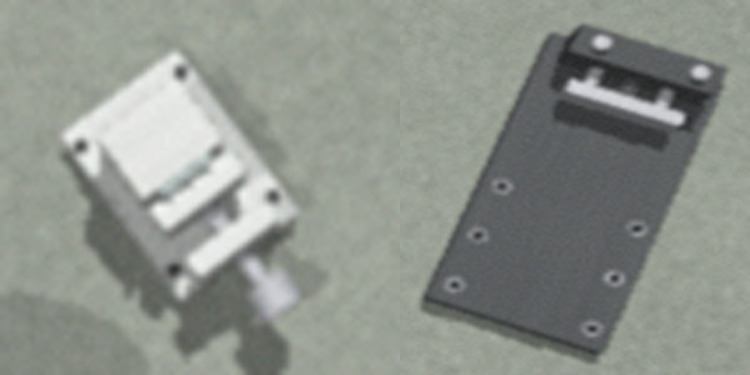

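The crop confirms it: a bare aluminium vice with its plain end up-left and its knob down-right (left panel about (275,290)). The right panel shows the stage with the sprung pad near (625,100). From the rectangles, the vice grip is about (450,160) at yaw 36.3°, and the stage yaw is about -23°. I'll move above the vice now.

```bash
python3 -m inch '[{"linear":[-0.713,-0.611,0],"twist":[0,0,0],"fingers":1},{"linear":[-0.713,-0.611,0],"twist":[0,0,0],"fingers":1},{"linear":[-0.713,-0.611,0],"twist":[0,0,0],"fingers":1},{"linear":[-0.713,-0.611,0],"twist":[0,0,0],"fingers":1},{"linear":[-0.713,-0.611,0],"twist":[0,0,0],"fingers":1},{"linear":[-0.713,-0.611,0],"twist":[0,0,0],"fingers":1},{"linear":[-0.713,-0.611,0],"twist":[0,0,0],"fingers":1},{"linear":[-0.713,-0.611,0],"twist":[0,0,0],"fingers":1},{"linear":[-0.713,-0.611,0],"twist":[0,0,0],"fingers":1},{"linear":[-0.713,-0.611,0],"twist":[0,0,0],"fingers":1}]'
python3 -m inch '[{"linear":[0,0,0.1],"twist":[0,0,-9.8],"fingers":1},{"linear":[0,0,0.1],"twist":[0,0,-9.8],"fingers":1},{"linear":[0,0,0.1],"twist":[0,0,-9.8],"fingers":1},{"linear":[0,0,0.1],"twist":[0,0,-9.8],"fingers":1},{"linear":[0,0,0.1],"twist":[0,0,-9.8],"fingers":1},{"linear":[0,0,0.1],"twist":[0,0,-9.8],"fingers":1},{"linear":[0,0,0.1],"twist":[0,0,0],"fingers":1},{"linear":[0,0,0],"twist":[0,0,0],"fingers":1},{"linear":[0,0,0],"twist":[0,0,0],"fingers":1},{"linear":[0,0,0],"twist":[0,0,0],"fingers":1}]'
cat >> h.py <<'E'
from scipy.spatial.transform import Rotation as Ro
def wcloud(d,s):
    "world xyz (mm) per pixel for the wrist camera, taken at state s"
    v,u=np.mgrid[:480,:640]; z=d["z_map"]; K=d["mtx"]; M=d["mount"]
    c=np.dstack([(u-K[0,2])/K[0,0]*z,(v-K[1,2])/K[1,1]*z,z])
    return (c@M[:3,:3].T+M[:3,3])@Ro.from_rotvec(s["ee_rot"]).as_matrix().T+s["ee_pos"]
def go(s,xyz,yaw):
    "shift (tool axes, units of 50 mm) and world tool-x yaw turn to reach a TCP target"
    R=Ro.from_rotvec(s["ee_rot"]).as_matrix(); y=np.degrees(np.arctan2(R[1,0],R[0,0]))
    print("linear",np.round(R.T@(np.array(xyz)-s["ee_pos"])/50,3),"twist z",round(-((yaw-y+180)%360-180),2),"tilt",np.round(R[:2,2],4))
E
python3 - <<'E'
from cell import bot,optics
from h import *
import pickle
s=bot.state(); d=optics.snapshot("wrist"); pickle.dump((s,d),open("w1.pkl","wb")); cv2.imwrite("pics/w1.png",d["pixels"])
P=wcloud(d,s); print(s["time"],s["ee_pos"],s["ee_rot"],s["joint_positions"])
x,y,z=P[...,0],P[...,1],P[...,2]
near=(np.hypot(x-450,y-160)<65)&(d["z_map"]>0)
for n,m in(("jaw",near&(z>46)&(z<58)),("all",near&(z>6)&(z<58))):
    c=max(cv2.findContours(m.astype(np.uint8),0,1)[0],key=cv2.contourArea)
    r=cv2.minAreaRect(P[c[:,0,1],c[:,0,0],:2].astype(np.float32)); print(n,r,np.round(cv2.boxPoints(r)).tolist(),np.median(z[m]))
go(s,(450,160,330),216.3)
E
```

```text
time: 1.35
ee_pos: [451.1, 159.5, 404.4]
ee_rot: [-0.605, -3.082, 0.0]
contact_force: [0.6, 0.8, -0.4]
finger_gap: 1.0
grasp_force: 0.0
time: 2.6
ee_pos: [451.0, 161.0, 369.9]
ee_rot: [-0.985, 2.983, -0.0]
contact_force: [-0.4, 0.9, -0.3]
finger_gap: 1.002
grasp_force: 0.0
2.6 [450.9923708  160.98395273 369.93545616] [-9.84863304e-01  2.98265280e+00 -1.06701881e-04] [ 2.51901143e-01  6.30941389e-02  2.00089767e+00 -3.54472052e-05
  1.07705143e+00 -1.95672898e+00]
jaw ((444.20172119140625, 154.4705047607422), (46.90859603881836, 39.866050720214844), 35.58738708496094) [[414.0, 157.0], [437.0, 125.0], [475.0, 152.0], [452.0, 184.0]] 51.20564657840433
all ((436.6591796875, 148.79513549804688), (95.1697998046875, 60.01980972290039), 36.03708267211914) [[381.0, 145.0], [416.0, 97.0], [493.0, 153.0], [457.0, 201.0]] 45.35881218802399
linear [ 0.028 -0.004  0.799] twist z 0.25 tilt [0.0005 0.0001]
```

View pics/w1.png

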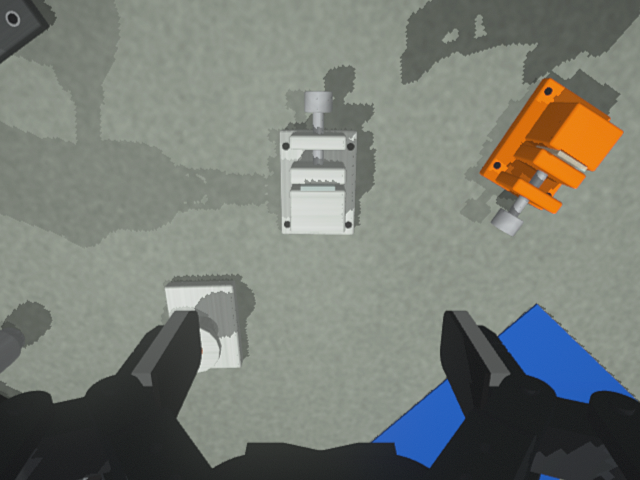

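The wrist view shows the vice aligned, with its jaw at (318,212) and its knob at (318,102). The orange copy and the stub holder are clear of the descent. Both measurements agree on grip (450.7,159.2) and yaw 36.0°. I'll descend and grip.

```bash
python3 -m inch '[{"linear":[0.026,-0.025,0.4],"twist":[0,0,0.5],"fingers":1},{"linear":[0,0,0.4],"twist":[0,0,0],"fingers":1},{"linear":[0,0,0.4],"twist":[0,0,0],"fingers":1},{"linear":[0,0,0.4],"twist":[0,0,0],"fingers":1},{"linear":[0,0,0.4],"twist":[0,0,0],"fingers":1},{"linear":[0,0,0.4],"twist":[0,0,0],"fingers":1},{"linear":[0,0,0.4],"twist":[0,0,0],"fingers":1},{"linear":[0,0,0.4],"twist":[0,0,0],"fingers":1},{"linear":[0,0,0.3],"twist":[0,0,0],"fingers":1},{"linear":[0,0,0.16],"twist":[0,0,0],"fingers":1}]'
python3 -m inch '[{"linear":[0,0,0],"twist":[0,0,0],"fingers":1},{"linear":[0,0,0],"twist":[0,0,0],"fingers":0.7},{"linear":[0,0,0],"twist":[0,0,0],"fingers":0.6},{"linear":[0,0,0],"twist":[0,0,0],"fingers":0.5},{"linear":[0,0,0],"twist":[0,0,0],"fingers":0},{"linear":[0,0,0],"twist":[0,0,0],"fingers":0},{"linear":[0,0,0],"twist":[0,0,0],"fingers":0},{"linear":[0,0,0],"twist":[0,0,0],"fingers":0},{"linear":[0,0,0],"twist":[0,0,0],"fingers":0},{"linear":[0,0,0],"twist":[0,0,0],"fingers":0}]'
python3 - <<'E'
import pickle
from h import *
d=pickle.load(open("top0.pkl","rb")); P=cloud(d); im=d["pixels"]
v=cv2.cvtColor(im,cv2.COLOR_BGR2HSV)[...,2]; roi=np.zeros((480,640),bool); roi[150:285,415:515]=1
z=P[...,2]
m=cv2.morphologyEx((roi&(z>7)&(z<17)).astype(np.uint8),cv2.MORPH_OPEN,np.ones((3,3)))
c=max(cv2.findContours(m,0,1)[0],key=cv2.contourArea); q=P[c[:,0,1],c[:,0,0],:2].astype(np.float32); r=cv2.minAreaRect(q); print("plate",r,np.round(cv2.boxPoints(r),1).tolist(),np.median(z[m>0]))
# bright pad, top z=34
m=roi&(z>26)&(z<39)&(v>130); ys,xs=np.nonzero(m); print("n",m.sum())
r=cv2.minAreaRect(np.array([ray(d,p,34)[:2] for p in zip(xs,ys)],np.float32)); print("pad",r,np.round(cv2.boxPoints(r),1).tolist())
E
```

```text
time: 3.9
ee_pos: [450.5, 159.1, 186.0]
ee_rot: [0.972, -2.987, -0.0]
contact_force: [-0.4, 0.2, -0.0]
finger_gap: 0.999
grasp_force: 0.0
time: 5.15
ee_pos: [451.1, 159.2, 187.4]
ee_rot: [-0.973, 2.986, -0.001]
contact_force: [0.3, -2.4, 5.2]
finger_gap: 0.464
grasp_force: 61.6
plate ((544.4425659179688, -166.68997192382812), (110.69867706298828, 220.21116638183594), 67.24114227294922) [[421.5, -175.10000610351562], [624.5999755859375, -260.29998779296875], [667.4000244140625, -158.1999969482422], [464.29998779296875, -73.0999984741211]] 12.245197376575687
n 184
pad ((618.6803588867188, -199.55087280273438), (69.82364654541016, 49.17213439941406), 61.4495735168457) [[580.4000244140625, -218.5], [623.5999755859375, -242.0], [657.0, -180.60000610351562], [613.7999877929688, -157.10000610351562]]
```

The grip is good: gap 0.464 is about 40 mm, with 61 N. The plate fits 220×110 with its origin at (544.4,-166.7) and yaw -22.8°. I'll lift, turn and carry.

```bash
python3 -m inch '[{"linear":[0,0,-0.2],"twist":[0,0,0],"fingers":0},{"linear":[0,0,-0.3],"twist":[0,0,0],"fingers":0},{"linear":[0,0,-0.4],"twist":[0,0,0],"fingers":0},{"linear":[0,0,-0.4],"twist":[0,0,0],"fingers":0},{"linear":[0,0,-0.3],"twist":[0,0,0],"fingers":0},{"linear":[0,0,0],"twist":[0,0,0],"fingers":0},{"linear":[0,0,0],"twist":[0,0,0],"fingers":0},{"linear":[0.1,-0.3,0],"twist":[0,0,0],"fingers":0},{"linear":[0.2,-0.6,0],"twist":[0,0,0],"fingers":0},{"linear":[0.25,-0.7,0],"twist":[0,0,0],"fingers":0}]'
python3 -m inch '[{"linear":[0.3,-0.8,0],"twist":[0,0,0],"fingers":0},{"linear":[0.3,-0.8,0],"twist":[0,0,0],"fingers":0},{"linear":[0.3,-0.8,0],"twist":[0,0,0],"fingers":0},{"linear":[0.3,-0.8,0],"twist":[0,0,0],"fingers":0},{"linear":[0.25,-0.8,0],"twist":[0,0,0],"fingers":0},{"linear":[0.17,-0.56,0],"twist":[0,0,0],"fingers":0},{"linear":[0.1,-0.3,0],"twist":[0,0,0],"fingers":0},{"linear":[0,0,0],"twist":[0,0,6],"fingers":0},{"linear":[0,0,0],"twist":[0,0,9],"fingers":0},{"linear":[0,0,0],"twist":[0,0,9],"fingers":0}]'
python3 -m inch '[{"linear":[0,0,0],"twist":[0,0,9],"fingers":0},{"linear":[0,0,0],"twist":[0,0,9],"fingers":0},{"linear":[0,0,0],"twist":[0,0,9],"fingers":0},{"linear":[0,0,0],"twist":[0,0,6],"fingers":0},{"linear":[0,0,0],"twist":[0,0,1.8],"fingers":0},{"linear":[0,0,0],"twist":[0,0,0],"fingers":0},{"linear":[0,0,0],"twist":[0,0,0],"fingers":0},{"linear":[0,0,0],"twist":[0,0,0],"fingers":0},{"linear":[0,0,0],"twist":[0,0,0],"fingers":0},{"linear":[0,0,0],"twist":[0,0,0],"fingers":0}]'
python3 - <<'E'
from cell import bot,optics
from h import *
s=bot.state(); d=optics.snapshot("wrist"); cv2.imwrite("pics/w2.png",d["pixels"])
P=wcloud(d,s); print(s["time"],s["ee_pos"],s["finger_gap"],s["contact_force"],s["ft_torque"])
a=np.radians(-22.76); e=np.array([np.cos(a),np.sin(a)]); n=np.array([-e[1],e[0]]); o=np.array([544.4,-166.7])
q=np.dstack([(P[...,:2]-o)@e,(P[...,:2]-o)@n,P[...,2]])
# bright pad top in stage frame; vice flange/jaw in stage frame
v=cv2.cvtColor(d["pixels"],cv2.COLOR_BGR2HSV)[...,2]
m=(abs(q[...,2]-34)<5)&(abs(q[...,1])<50)&(q[...,0]>40)&(q[...,0]<82)&(v>120); print("pad",m.sum(),np.percentile(q[m],[2,50,98],axis=0).round(1).tolist())
m=(q[...,2]>75)&(q[...,2]<140)&(np.hypot(q[...,0],q[...,1])<95)&(v>110); print("vice",m.sum(),np.percentile(q[m],[1,50,99],axis=0).round(1).tolist()); r=cv2.minAreaRect(q[m][:,:2].astype(np.float32)); print(r)
c=o+5*e; go(s,(*c,267),157.24)
E
```

```text
time: 6.4
ee_pos: [475.4, 77.1, 265.9]
ee_rot: [0.974, -2.985, -0.0]
contact_force: [0.4, -0.1, -4.9]
finger_gap: 0.461
grasp_force: 61.4
time: 7.65
ee_pos: [548.4, -168.5, 265.7]
ee_rot: [0.323, -3.123, -0.002]
contact_force: [-0.7, 0.1, -4.5]
finger_gap: 0.465
grasp_force: 61.6
time: 8.9
ee_pos: [549.1, -168.7, 266.7]
ee_rot: [0.619, 3.08, -0.0]
contact_force: [0.6, -0.5, -5.7]
finger_gap: 0.461
grasp_force: 61.6
8.9 [ 549.07395278 -168.7083091   266.70494855] 0.46133519195845474 [ 0.62368023 -0.50334252 -5.69311102] [-0.02136801 -0.06502079  0.01463816]Traceback (most recent call last):
  File "<stdin>", line 9, in <module>
    return _quantile_unchecked(
        a, q, axis, out, overwrite_input, method, keepdims, weights)
    return _ureduce(a,
                    func=_quantile_ureduce_func,
    ...<5 lines>...
                    overwrite_input=overwrite_input,
                    method=method)
    r = func(a, **kwargs)
    result = _quantile(arr,
                       quantiles=q,
    ...<2 lines>...
                       out=out,
                       weights=wgt)
    slices_having_nans = np.isnan(arr[-1, ...])
                                  ~~~^^^^^^^^^
IndexError: index -1 is out of bounds for axis 0 with size 0
```

View pics/w2.png

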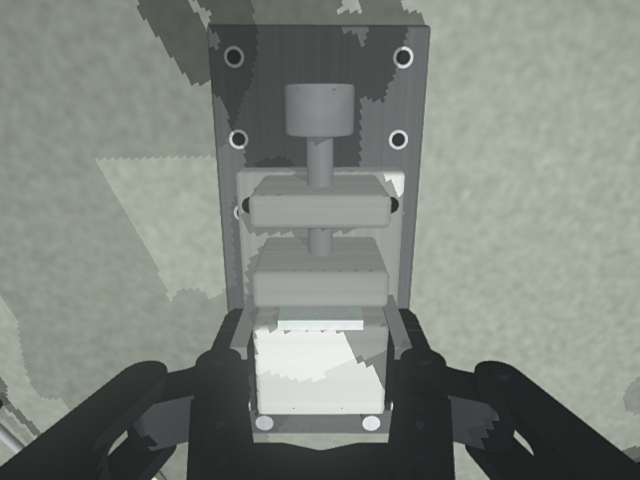

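The wrist view shows the vice held straight over the plate. The jaw is at (320,370) and the knob at (320,110) points to the plate's free end. Tool -x is the push direction. I'll lower it.

```bash
python3 -m inch '[{"linear":[0,0,0.25],"twist":[0,0,0],"fingers":0},{"linear":[0,0,0.3],"twist":[0,0,0],"fingers":0},{"linear":[0,0,0.3],"twist":[0,0,0],"fingers":0},{"linear":[0,0,0.2],"twist":[0,0,0],"fingers":0},{"linear":[0,0,0.1],"twist":[0,0,0],"fingers":0},{"linear":[0,0,0.1],"twist":[0,0,0],"fingers":0},{"linear":[0,0,0.05],"twist":[0,0,0],"fingers":0},{"linear":[0,0,0],"twist":[0,0,0],"fingers":0},{"linear":[0,0,0],"twist":[0,0,0],"fingers":0},{"linear":[0,0,0],"twist":[0,0,0],"fingers":0}]'
python3 -m inch '[{"linear":[0,0,0.01],"twist":[0,0,0],"fingers":0},{"linear":[0,0,0.01],"twist":[0,0,0],"fingers":0},{"linear":[0,0,0.01],"twist":[0,0,0],"fingers":0},{"linear":[0,0,0],"twist":[0,0,0],"fingers":0},{"linear":[0,0,0],"twist":[0,0,0],"fingers":0},{"linear":[0,0,0],"twist":[0,0,0],"fingers":0},{"linear":[0,0,0],"twist":[0,0,0],"fingers":0},{"linear":[0,0,0],"twist":[0,0,0],"fingers":0},{"linear":[0,0,0],"twist":[0,0,0],"fingers":0},{"linear":[0,0,0],"twist":[0,0,0],"fingers":0}]'
```

```text
time: 10.2
ee_pos: [549.3, -168.8, 202.0]
ee_rot: [0.619, 3.079, -0.0]
contact_force: [-0.1, 1.0, -5.2]
finger_gap: 0.459
grasp_force: 61.6
time: 11.45
ee_pos: [549.1, -168.7, 200.2]
ee_rot: [-0.619, -3.08, 0.0]
contact_force: [0.3, 0.7, -4.2]
finger_gap: 0.462
grasp_force: 61.6
```

```bash
python3 -m inch '[{"linear":[0,0,0.01],"twist":[0,0,0],"fingers":0},{"linear":[0,0,0],"twist":[0,0,0],"fingers":0},{"linear":[0,0,0.01],"twist":[0,0,0],"fingers":0},{"linear":[0,0,0],"twist":[0,0,0],"fingers":0},{"linear":[0,0,0],"twist":[0,0,0],"fingers":0},{"linear":[0,0,0],"twist":[0,0,0],"fingers":0},{"linear":[0,0,0],"twist":[0,0,0],"fingers":0},{"linear":[0,0,0],"twist":[0,0,0],"fingers":0},{"linear":[0,0,0],"twist":[0,0,0],"fingers":0},{"linear":[0,0,0],"twist":[0,0,0],"fingers":0}]'
python3 - <<'E'
from cell import bot,optics
F=[]
for _ in range(4): optics.snapshot("wrist"); s=bot.state(); F.append((*s["contact_force"].round(1),*s["ee_pos"].round(1)))
print(*F,sep="\n")
E
```

```text
time: 12.7
ee_pos: [549.1, -168.7, 199.4]
ee_rot: [-0.619, -3.08, 0.0]
contact_force: [-2.3, 2.2, 3.0]
finger_gap: 0.46
grasp_force: 62.5
(np.float64(-2.5), np.float64(0.8), np.float64(3.4), np.float64(549.1), np.float64(-168.7), np.float64(199.5))
(np.float64(-3.4), np.float64(1.7), np.float64(3.6), np.float64(549.1), np.float64(-168.7), np.float64(199.4))
(np.float64(-3.0), np.float64(1.2), np.float64(3.4), np.float64(549.1), np.float64(-168.7), np.float64(199.4))
(np.float64(-3.2), np.float64(1.7), np.float64(4.2), np.float64(549.1), np.float64(-168.7), np.float64(199.4))
```

It's on the plate. I'll ease off slightly and slide towards the pad, stopping about 5 mm short.

```bash
python3 -m inch '[{"linear":[0,0,-0.007],"twist":[0,0,0],"fingers":0},{"linear":[-0.05,0,0],"twist":[0,0,0],"fingers":0},{"linear":[-0.08,0,0],"twist":[0,0,0],"fingers":0},{"linear":[-0.09,0,0],"twist":[0,0,0],"fingers":0},{"linear":[-0.09,0,0],"twist":[0,0,0],"fingers":0},{"linear":[-0.06,0,0],"twist":[0,0,0],"fingers":0},{"linear":[-0.03,0,0],"twist":[0,0,0],"fingers":0},{"linear":[0,0,0],"twist":[0,0,0],"fingers":0},{"linear":[0,0,0],"twist":[0,0,0],"fingers":0},{"linear":[0,0,0],"twist":[0,0,0],"fingers":0}]'
cat > m.py <<'E'
from cell import bot,optics
from h import *
import sys
a=np.radians(-22.76); e=np.array([np.cos(a),np.sin(a)]); n=np.array([-e[1],e[0]]); o=np.array([544.4,-166.7])
F=[]
for _ in range(4): d=optics.snapshot("top"); s=bot.state(); F.append([s["contact_force"][:2]@e,s["contact_force"][:2]@n,s["contact_force"][2],(s["ee_pos"][:2]-o)@e,(s["ee_pos"][:2]-o)@n,s["ee_pos"][2]])
print(s["time"],"Fx Fy Fz, TCP in stage",np.mean(F,0).round(2),"sd",np.std(F,0).round(2),s["ft_torque"].round(2),Ro.from_rotvec(s["ee_rot"]).as_matrix()[:2,2].round(4))
if len(sys.argv)>1: cv2.imwrite(sys.argv[1],cv2.resize(d["pixels"][130:290,400:560],None,fx=3.75,fy=3.75,interpolation=2))
E
python3 m.py pics/t1.png
```

```text
time: 14.15
ee_pos: [566.8, -176.1, 199.5]
ee_rot: [-0.618, -3.077, -0.001]
contact_force: [-5.6, 3.0, 6.2]
finger_gap: 0.463
grasp_force: 62.8
14.35 Fx Fy Fz, TCP in stage [-5.7800e+00  1.2000e-01  5.2800e+00  2.4310e+01  1.0000e-02  1.9951e+02] sd [0.38 0.07 0.3  0.01 0.01 0.01] [ 0.18  0.76 -0.04] [-0.003   0.0013]
```

View pics/t1.png

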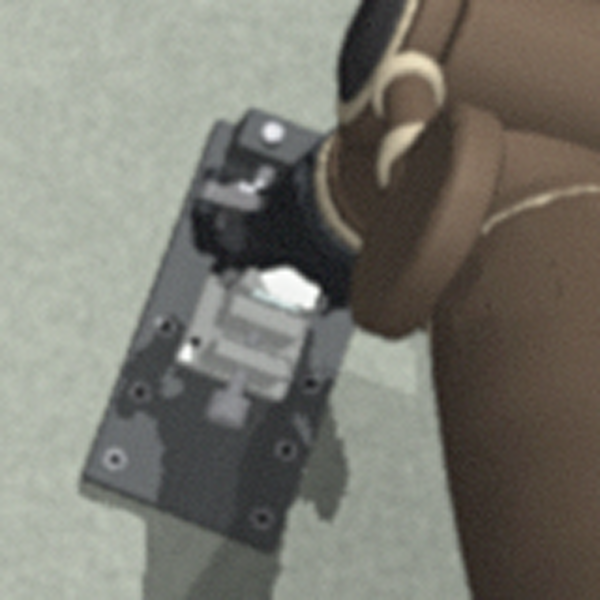

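The view shows the vice on the plate, jaw at (285,290), and the pad still free at (240,185). The 5.8 N is drag on the plate, so I'll ease off by 0.4 mm and creep forward.

```bash
python3 -m inch '[{"linear":[0,0,-0.009],"twist":[0,0,0],"fingers":0},{"linear":[0,0,0],"twist":[0,0,0],"fingers":0},{"linear":[-0.02,0,0],"twist":[0,0,0],"fingers":0},{"linear":[-0.02,0,0],"twist":[0,0,0],"fingers":0},{"linear":[-0.02,0,0],"twist":[0,0,0],"fingers":0},{"linear":[-0.02,0,0],"twist":[0,0,0],"fingers":0},{"linear":[0,0,0],"twist":[0,0,0],"fingers":0},{"linear":[0,0,0],"twist":[0,0,0],"fingers":0},{"linear":[0,0,0],"twist":[0,0,0],"fingers":0},{"linear":[0,0,0],"twist":[0,0,0],"fingers":0}]'
python3 m.py
python3 -m inch '[{"linear":[-0.02,0,0],"twist":[0,0,0],"fingers":0},{"linear":[-0.02,0,0],"twist":[0,0,0],"fingers":0},{"linear":[-0.02,0,0],"twist":[0,0,0],"fingers":0},{"linear":[-0.02,0,0],"twist":[0,0,0],"fingers":0},{"linear":[0,0,0],"twist":[0,0,0],"fingers":0},{"linear":[0,0,0],"twist":[0,0,0],"fingers":0},{"linear":[0,0,0],"twist":[0,0,0],"fingers":0},{"linear":[0,0,0],"twist":[0,0,0],"fingers":0},{"linear":[0,0,0],"twist":[0,0,0],"fingers":0},{"linear":[0,0,0],"twist":[0,0,0],"fingers":0}]'
python3 m.py
```

```text
time: 15.6
ee_pos: [571.2, -178.0, 200.0]
ee_rot: [0.619, 3.08, -0.0]
contact_force: [-0.0, 0.2, -4.2]
finger_gap: 0.462
grasp_force: 61.6
15.8 Fx Fy Fz, TCP in stage [ 1.0000e-02  2.1000e-01 -4.4900e+00  2.9060e+01 -2.0000e-02  1.9999e+02] sd [0.37 0.47 0.25 0.01 0.01 0.01] [-0.03 -0.09  0.  ] [ 0. -0.]
time: 17.05
ee_pos: [574.8, -179.5, 199.9]
ee_rot: [-0.619, -3.08, -0.0]
contact_force: [-1.3, 0.6, -4.6]
finger_gap: 0.461
grasp_force: 61.6
17.25 Fx Fy Fz, TCP in stage [-1.250e+00 -1.900e-01 -4.740e+00  3.300e+01 -2.000e-02  1.999e+02] sd [0.4  0.11 0.22 0.   0.01 0.01] [ 0.05  0.15 -0.03] [-0.0002  0.0001]
```

The pad is touched (1.25 N at 33.0 mm). About 7.3 mm remains, so I'll push 6 mm first.

```bash
python3 -m inch '[{"linear":[-0.02,0,0],"twist":[0,0,0],"fingers":0},{"linear":[-0.02,0,0],"twist":[0,0,0],"fingers":0},{"linear":[-0.02,0,0],"twist":[0,0,0],"fingers":0},{"linear":[-0.02,0,0],"twist":[0,0,0],"fingers":0},{"linear":[-0.02,0,0],"twist":[0,0,0],"fingers":0},{"linear":[-0.02,0,0],"twist":[0,0,0],"fingers":0},{"linear":[0,0,0],"twist":[0,0,0],"fingers":0},{"linear":[0,0,0],"twist":[0,0,0],"fingers":0},{"linear":[0,0,0],"twist":[0,0,0],"fingers":0},{"linear":[0,0,0],"twist":[0,0,0],"fingers":0}]'
python3 m.py
```

```text
time: 18.5
ee_pos: [579.5, -181.4, 199.6]
ee_rot: [-0.618, -3.076, -0.001]
contact_force: [-5.4, 2.6, -1.1]
finger_gap: 0.464
grasp_force: 62.0
18.7 Fx Fy Fz, TCP in stage [-5.810e+00 -3.600e-01 -5.300e-01  3.805e+01  1.000e-02  1.996e+02] sd [0.27 0.25 0.14 0.01 0.   0.02] [ 0.24  0.89 -0.18] [-0.0035  0.0015]
```

```bash
python3 -m inch '[{"linear":[-0.02,0,0],"twist":[0,0,0],"fingers":0},{"linear":[-0.02,0,0],"twist":[0,0,0],"fingers":0},{"linear":[-0.02,0,0],"twist":[0,0,0],"fingers":0},{"linear":[0,0,0],"twist":[0,0,0],"fingers":0},{"linear":[0,0,0],"twist":[0,0,0],"fingers":0},{"linear":[0,0,0],"twist":[0,0,0],"fingers":0},{"linear":[0,0,0],"twist":[0,0,0],"fingers":0},{"linear":[0,0,0],"twist":[0,0,0],"fingers":0},{"linear":[0,0,0],"twist":[0,0,0],"fingers":0},{"linear":[0,0,0],"twist":[0,0,0],"fingers":0}]'
python3 m.py pics/t2.png
```

```text
time: 19.95
ee_pos: [581.5, -182.2, 199.7]
ee_rot: [-0.618, -3.073, -0.002]
contact_force: [-8.9, 4.3, 3.2]
finger_gap: 0.461
grasp_force: 62.4
20.15 Fx Fy Fz, TCP in stage [-9.4000e+00  5.0000e-02  2.8900e+00  4.0170e+01  3.0000e-02  1.9966e+02] sd [0.54 0.35 0.15 0.01 0.01 0.01] [ 0.44  1.36 -0.2 ] [-0.0068  0.0028]
```

View pics/t2.png

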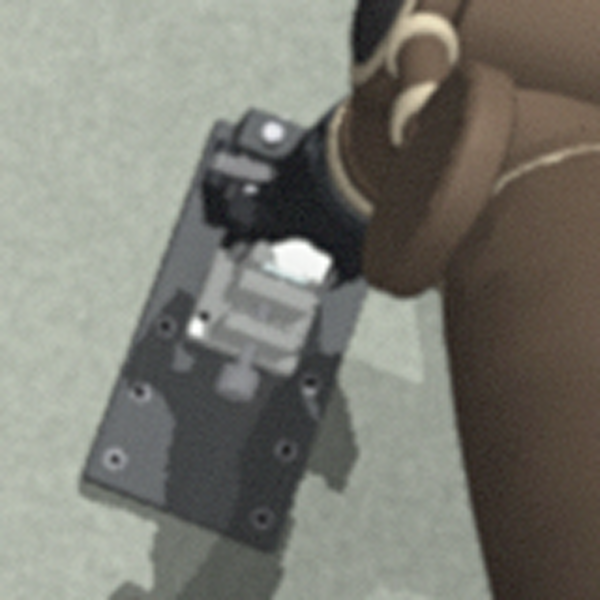

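The pad shows at (240,165) in the crop, still short of the block. I'll check its travel against the first top picture numerically before deciding.

```bash
cat > p.py <<'E'
from cell import optics
from h import *
import pickle
a=np.radians(-22.76); e=np.array([np.cos(a),np.sin(a)]); n=np.array([-e[1],e[0]]); o=np.array([544.4,-166.7])
# brightness profile along stage x (z=34 plane), on the visible left part of the pad, first vs now
for nm,d in(("t0",pickle.load(open("top0.pkl","rb"))),("now",optics.snapshot("top"))):
    xs=np.arange(50,92,2.)
    for ys in(np.arange(20,33,2.),):
        W=np.array([[[*(o+x*e+y*n),34.] for y in ys] for x in xs]).reshape(-1,1,3)
        uv=cv2.projectPoints(W,d["rvec"],d["tvec"],d["mtx"],None)[0].reshape(len(xs),len(ys),2).astype(np.float32)
        g=cv2.remap(cv2.cvtColor(d["pixels"],6),uv[...,0],uv[...,1],1)
        Z=cv2.remap(cloud(d)[...,2].astype(np.float32),uv[...,0],uv[...,1],0)
        print(nm); print(" ".join(f"{x:.0f}:{b:.0f}/{h:.0f}" for x,b,h in zip(xs,np.median(g,1),np.median(Z,1))))
E
python3 p.py
```

```text
t0
50:59/12 52:65/13 54:81/15 56:89/23 58:97/28 60:135/31 62:185/34 64:207/34 66:211/33 68:207/33 70:177/32 72:140/24 74:116/25 76:100/12 78:91/25 80:89/24 82:80/24 84:67/29 86:48/33 88:45/37 90:63/41
now
50:49/82 52:56/82 54:59/81 56:57/82 58:55/83 60:55/83 62:52/80 64:51/79 66:65/79 68:96/79 70:92/131 72:70/128 74:80/137 76:116/138 78:137/135 80:141/134 82:129/136 84:105/133 86:67/37 88:52/38 90:71/43
```

The bright strip is at z≈135, so it is a gripper link and the pad is hidden in the top view. I'll use the scene camera, which looks over the block.

```bash
sed -i 's/"top0.pkl"/"scene0.pkl"/; s/snapshot("top")/snapshot("scene")/; s/(np.arange(20,33,2.),)/(np.arange(-33,-19,2.),np.arange(20,33,2.))/' p.py
echo 'cv2.imwrite("pics/s2.png",cv2.resize(d["pixels"][170:320,110:290],None,fx=4,fy=4,interpolation=2))'>>p.py; python3 p.py
```

```text
t0
50:72/10 52:70/11 54:70/10 56:69/10 58:66/12 60:73/9 62:94/10 64:144/33 66:152/33 68:149/33 70:148/33 72:141/32 74:120/31 76:111/30 78:97/25 80:94/10 82:76/21 84:68/42 86:64/40 88:65/42 90:65/42
t0
50:67/11 52:67/11 54:67/11 56:66/11 58:65/11 60:69/11 62:94/11 64:135/33 66:153/34 68:151/34 70:149/34 72:139/33 74:117/31 76:112/30 78:114/28 80:111/25 82:92/26 84:73/42 86:65/41 88:67/42 90:72/44
now
50:100/11 52:89/10 54:75/12 56:71/10 58:73/11 60:72/11 62:71/9 64:72/11 66:75/10 68:83/11 70:111/34 72:130/33 74:134/32 76:135/33 78:138/33 80:121/31 82:89/30 84:65/41 86:57/41 88:59/42 90:59/42
now
50:87/33 52:89/32 54:102/32 56:120/29 58:131/28 60:131/27 62:136/24 64:148/23 66:151/23 68:147/24 70:138/33 72:134/33 74:134/33 76:137/33 78:140/32 80:126/32 82:95/31 84:73/41 86:69/42 88:70/41 90:79/43
```

View pics/s2.png

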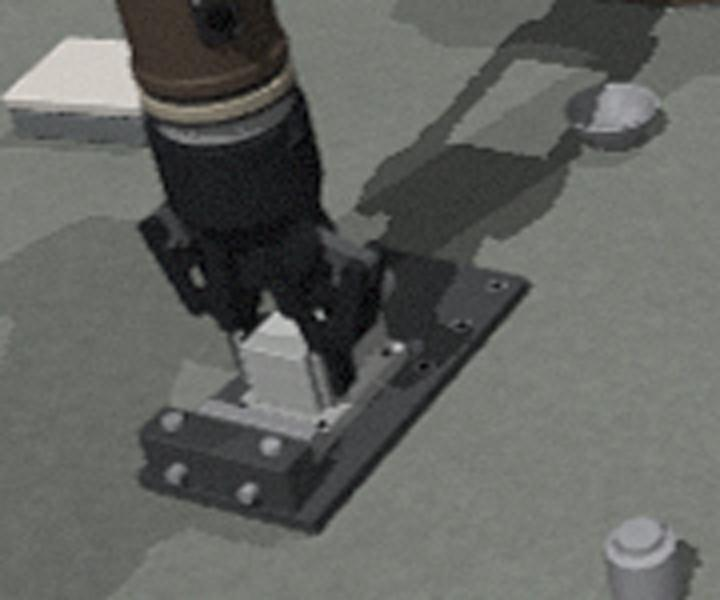

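The scene view shows the vice flat, square and centred on the pad at (255,415), with the pad not yet against the block. The pad's front edge moved from about 62.8 to 69.6 mm, so about 7 mm in, or 8.4 N. That agrees with the 9.4 N reading less plate drag. One small nudge, then I hold.

```bash
python3 -m inch '[{"linear":[-0.01,0,0],"twist":[0,0,0],"fingers":0},{"linear":[-0.01,0,0],"twist":[0,0,0],"fingers":0},{"linear":[0,0,0],"twist":[0,0,0],"fingers":0},{"linear":[0,0,0],"twist":[0,0,0],"fingers":0},{"linear":[0,0,0],"twist":[0,0,0],"fingers":0},{"linear":[0,0,0],"twist":[0,0,0],"fingers":0},{"linear":[0,0,0],"twist":[0,0,0],"fingers":0},{"linear":[0,0,0],"twist":[0,0,0],"fingers":0},{"linear":[0,0,0],"twist":[0,0,0],"fingers":0},{"linear":[0,0,0],"twist":[0,0,0],"fingers":0}]'
for i in 1 2; do python3 -m inch '[{"linear":[0,0,0],"twist":[0,0,0],"fingers":0},{"linear":[0,0,0],"twist":[0,0,0],"fingers":0},{"linear":[0,0,0],"twist":[0,0,0],"fingers":0},{"linear":[0,0,0],"twist":[0,0,0],"fingers":0},{"linear":[0,0,0],"twist":[0,0,0],"fingers":0},{"linear":[0,0,0],"twist":[0,0,0],"fingers":0},{"linear":[0,0,0],"twist":[0,0,0],"fingers":0},{"linear":[0,0,0],"twist":[0,0,0],"fingers":0},{"linear":[0,0,0],"twist":[0,0,0],"fingers":0},{"linear":[0,0,0],"twist":[0,0,0],"fingers":0}]'; done
python3 m.py; python3 p.py
```

```text
time: 21.5
ee_pos: [582.0, -182.4, 199.7]
ee_rot: [-0.617, -3.071, -0.003]
contact_force: [-10.7, 4.8, 4.3]
finger_gap: 0.461
grasp_force: 62.6
time: 22.75
ee_pos: [581.9, -182.4, 199.7]
ee_rot: [-0.617, -3.071, -0.003]
contact_force: [-11.4, 4.6, 5.5]
finger_gap: 0.465
grasp_force: 62.6
time: 24.0
ee_pos: [581.9, -182.4, 199.7]
ee_rot: [-0.617, -3.071, -0.003]
contact_force: [-10.7, 4.4, 4.1]
finger_gap: 0.464
grasp_force: 62.6
24.2 Fx Fy Fz, TCP in stage [-1.0910e+01 -2.0000e-01  4.2300e+00  4.0700e+01  3.0000e-02  1.9973e+02] sd [0.41 0.48 0.32 0.01 0.01 0.02] [ 0.51  1.62 -0.16] [-0.0085  0.0034]
t0
50:72/10 52:70/11 54:70/10 56:69/10 58:66/12 60:73/9 62:94/10 64:144/33 66:152/33 68:149/33 70:148/33 72:141/32 74:120/31 76:111/30 78:97/25 80:94/10 82:76/21 84:68/42 86:64/40 88:65/42 90:65/42
t0
50:67/11 52:67/11 54:67/11 56:66/11 58:65/11 60:69/11 62:94/11 64:135/33 66:153/34 68:151/34 70:149/34 72:139/33 74:117/31 76:112/30 78:114/28 80:111/25 82:92/26 84:73/42 86:65/41 88:67/42 90:72/44
now
50:99/12 52:90/11 54:77/10 56:73/10 58:71/9 60:71/12 62:70/10 64:70/11 66:71/12 68:84/11 70:108/33 72:131/33 74:135/33 76:136/32 78:139/32 80:125/31 82:89/31 84:65/41 86:58/42 88:57/42 90:59/42
now
50:86/35 52:96/33 54:97/30 56:116/31 58:130/29 60:131/28 62:135/25 64:147/24 66:150/22 68:150/23 70:140/33 72:134/33 74:135/33 76:137/34 78:139/33 80:127/32 82:96/32 84:73/40 86:68/41 88:71/41 90:81/44
```

The push is steady, with the pad about 7 mm in and around 9 N on it, well inside the band. Handing in.

```bash
python3 -c "
from cell import bot
print(bot.hand_in())"
```

```text
the job is handed in; nothing more can be done
None
```

I handed the job in with the vice flat on the plate, knob away from the stop, and still gripped; by my measurements it pushes the pad about 7 mm in with roughly 9 N, held steady for over two seconds, but no verdict came back.

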